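# Air a culture dish

### The arm

A 7-joint arm with a two-finger parallel gripper is mounted at the origin on a cart in front of the work surface, level with it; the furniture and walls round the work are solid. World frame = base frame: x ahead of the robot, y to its left, z up, the work surface at z = 0. Lengths are in m, angles in rad, forces in N, time in s.
With the tool pointing down it reaches from about 0.4 to 0.875 m from the base axis. Payload 19.3 kg.
Tool frame: the origin (TCP) lies on the centre line of the jaws, within the pads' length; the fingertips stand 19 mm ahead of it and the grasp point (between the pads) is the TCP (manip.nose_length is the distance from the TCP to the fingertips, in m); z points along the fingers, y is the line along which they close (so a half turn about z gives the same grasp; the last joint's range is limited). The gripper opens to 85 mm and grips with 20 to 120 N. Pads are 22 mm wide; open, the fingers measure 114 mm over their backs; the gripper's body (76 mm by 85 mm) begins 54 mm behind the grasp point. The pads swing forward as they close: fully open they stand 13 mm farther back than shut.
Start: joints at [-1.377, 0.521, -0.036, 1.599, 0.021, 1.021, -0.113], TCP at [0.163, 0.603, 0.25] pointing down, gripper open.
Joint ranges: [-2.91, 2.91], [-0.3, 2.13], [-1.5, 1.42], [0.17, 2.43], [-1.26, 4.41], [0.16, 1.93], [-2.52, 2.52]. Speed limits (rad/s): [1.89, 1.89, 2.39, 2.39, 3.01, 3.01, 3.01].

### API

Orientations are given as a 3x3 rotation matrix whose columns are the frame's x, y, z axes.
In Python, from cell import manip, planner, camera, camera_model, order, finder gives the robot as it stands. Calls block until the motion is done:
- manip.move_to(position, orientation): joint-space move of the TCP to a pose.
- manip.movel(position, rotation=None, velocity=0.15, max_force=None): straight line of the TCP; rotation=None keeps the orientation; velocity is the mean speed in m/s. With max_force (N) it stops when the force on the tool has changed by that much, and returns True; else False.
- manip.movej(angles): joint-space move.
- manip.set_gripper(opening): finger opening in m; the grip force is fixed at half the most; returns when the fingers have stopped.
- manip.sleep(seconds).
- planner.ik(position, orientation): joint angles nearest the present ones, or None.
- camera(name): name is "scene" or "top"; returns (picture, depth): 420x560x3 uint8, blue, green, red; 420x560 float32, m along the optical axis (not along the pixel's ray), 0 where there is no reading.
- camera_model(name): a dict with "camera_matrix" (3x3 intrinsics, pixels), "origin" and "orientation" of the camera in the world. Camera axes: x right, y down, z forward; pixel columns grow to the right and rows downward; lengths in m; the calibration is good to about 2 mm. A picture is of the moment at which its call begins. camera_model takes no time and is no camera call.
A pose or a line that the arm cannot do raises manip.Unreachable and nothing moves.
- order.hand_in(): hands the job in; it is judged then, once.
Trained networks look in the newest picture that a camera, given by its name, has taken for a name from the list of things; names that differ only in an ending like _2 or _b are one class to them, and where a whole thing is asked for, a point or a joint stands for the part that bears it (a point fixed in the world has none). Each returns a list of dicts, best first, with "p" (0 to 1); they miss things now and then, are a little off and sometimes report something else, mostly with a low value. They report only what shows in the picture. A call takes as long as a camera call. They do not tell look-alikes from the thing itself.
- finder.recognise(name, camera): "extent" ([centre column, centre row, width, height] in pixels, round what is visible of it).
- finder.trace(name, camera): "pixels" (420x560 bool, what is visible of it) and "extent" ([centre column, centre row, width, height] in pixels, round what is visible of it).
- finder.tip_of(name, camera): "at" ([column, row] in pixels: a listed point, or the origin of a listed thing).
Readings, each from a call of its own:
- manip.read_t(): time.
- manip.read_joint_pos(): joint angles.
- manip.read_qvel(): joint speeds.
- manip.read_effort(): joint torques, N m.
- manip.read_ee_pos(): TCP position.
- manip.read_tcp_rot(): TCP orientation.
- manip.read_wrist_force(): force on the tool from outside, world axes, zero at the start.
- manip.read_torque(): the same for the moment, N m.
- manip.read_finger_gap(): finger opening in m.
- manip.read_grasp_force(): force on a finger pad.
Only numpy, scipy, OpenCV 4.12 (cv2) and the standard library are available. Lean on these libraries where they do the work, as an engineer would, in place of code of your own. Each camera call takes 0.05 s, during which the arm holds its last target. There are 200 camera calls.

### The job

The larger of the two lidded glass dishes needs airing: take its lid by the upright lug and raise that edge two to three centimetres, while the opposite edge of the lid stays resting on the dish like a hinge. Keep it open like this for about two seconds, then lower it so that the lid lies flat and centred on the dish again, and let go. Leave the dish where it stands and do not disturb the smaller dish.

Things in the scene. Friction and masses are not known exactly. Their poses are not given: they have to be found in the camera images.
- lid_lug (a point): Centre of the upright grip lug on the larger dish's lid: a black plastic fin, 24 mm long radially, 10 mm thick across, 22 mm tall (its foot is 11 mm below this point, on the lid's top face), standing 40 mm from the lid's centre. With the lid seated this point is 34 mm above the worktop. It is pinched across its thickness, from above.
- lid: The larger dish's lid (about 80 g, loose): a shallow grey plastic disc of 110 mm diameter, 9 mm high without the lug: a 3 mm plate with a 6 mm deep skirt all round below it, 3 mm thick, inner diameter 104 mm. Origin at its centre, level with the skirt's lower edge; z up, the lug lies towards -x. Seated, the plate's underside lies on the dish's rim, so the origin is 14 mm above the dish's origin; the skirt has 7 mm of play all round the dish.
- dish: The larger dish (about 300 g, loose on the worktop): round, clear glass, 90 mm outer diameter, 20 mm high, 3 mm wall, three small steel discs inside. Origin at the centre of its underside, z up. The two dishes may stand either way round, left or right.
- small_lid: The lid of the smaller dish, which is not to be touched: the same make, a 74 mm lid with a lug of the same size on a glass dish of 60 mm diameter and 20 mm height. Origin at the lid's centre, level with its skirt's lower edge, 14 mm above the worktop.
Not all that is in view belongs to the job. Leave any pink or yellow look-alike of the lid alone.

How it is judged:
On the way:
1. the larger lid stands open, its lug edge raised (lid tilted between 8 and 25 degrees), the opposite edge resting on the dish or at most about 10 mm off it, for one second (((angle between lid's own z axis and vertical between 0.14 and 0.23 rad and z of lid in the frame of dish below 0.03 m and z of lid_lug in the frame of dish above 0.04 m) or (angle between lid's own z axis and vertical between 0.22 and 0.33 rad and z of lid in the frame of dish below 0.034 m and z of lid_lug in the frame of dish above 0.04 m) or (angle between lid's own z axis and vertical between 0.32 and 0.44 rad and z of lid in the frame of dish below 0.038 m and z of lid_lug in the frame of dish above 0.04 m))), for 1 s.
At the end, for the whole second after the job is handed in: The larger lid lies at rest on its dish, flat to 2 degrees, down on the rim (within 2 mm) and centred to 10 mm; the dish stands within 20 mm of where it was (horizontal distance between lid and dish below 0.01 m and angle between lid's own z axis and vertical below 0.035 rad and z of lid in the frame of dish between 0.011 and 0.016 m and distance of dish from where it was at the start of the episode below 0.02 m and linear speed of lid below 0.02 m/s and angular speed of lid below 0.2 rad/s); the robot touches nothing.
It fails at once if the larger lid is lifted off its dish (centre raised more than 35 mm) (z of lid in the frame of dish above 0.049 m).
It fails at once if the smaller dish or its lid is shifted by more than 15 mm (distance of small_lid from where it was at the start of the episode above 0.015 m).
It also fails if it takes over 40 s, if anything falls off the work surface, if the arm or the gripper's body presses on something with over 40 N, if the wrist force passes 120 N, or if a joint passes its speed limit or range.

## Working session

There is one attempt and no reset: what is moved stays moved. The work goes in short steps, each a Python script; the robot and the scene stay as the last script left them, time stands still between calls to the robot, and variables do not carry over. Pictures are saved under pics/ and viewed, at most 10 in all, crops included, and the job is handed in when it is done.

```bash
mkdir -p pics
cat > h.py <<'E'
import numpy as np, cv2
from cell import manip, planner, camera, camera_model, order, finder
def ray(cam,px):
    m=camera_model(cam);K=np.array(m["camera_matrix"]);R=np.array(m["orientation"]);o=np.array(m["origin"])
    return o,R@np.linalg.inv(K)@np.array([px[0],px[1],1.])
def at_z(cam,px,z):
    o,d=ray(cam,px);return o+d*(z-o[2])/d[2]
def at_d(cam,px,dep):
    o,d=ray(cam,px);return o+d*dep
def tri(a,pa,b,pb):
    o1,d1=ray(a,pa);o2,d2=ray(b,pb)
    s=np.linalg.lstsq(np.c_[d1,-d2],o2-o1,rcond=None)[0]
    p,q=o1+s[0]*d1,o2+s[1]*d2
    return (p+q)/2,np.linalg.norm(p-q)
E
python3 - <<'E'
from h import *
np.set_printoptions(precision=4,suppress=True)
for c in ("scene","top"):
    im,d=camera(c);cv2.imwrite(f"pics/{c}0.png",im);np.save(f"pics/{c}0d.npy",d)
    m=camera_model(c);print(c,m["origin"],np.array(m["orientation"])[:,2])
    for n in("lid_lug","lid","dish","small_lid"):
        for r in finder.tip_of(n,c)[:4]: print(n,np.round(r["at"],1),round(r["p"],2))
        for r in finder.recognise(n,c)[:4]: print("  ext",np.round(r["extent"],1),round(r["p"],2))
print(manip.read_t())
E
```

```text
scene [0.0782 0.5497 0.4853] [ 0.4793 -0.7249 -0.4948]
lid_lug [374.5 200.7] 0.98
lid_lug [318.4 173.5] 0.95
lid_lug [279.9 197.1] 0.89
lid_lug [206.1 239.7] 0.73
  ext [316.6 181.4  39.3  26.4] 0.89
  ext [364.9 210.4  54.5  29.5] 0.84
  ext [315.7 240.2  51.2  33.2] 0.82
  ext [264.4 201.1  49.7  24. ] 0.64
lid [263.8 202.8] 0.91
lid [224.8 243.5] 0.89
lid [362.7 212.1] 0.87
lid [318.1 183.7] 0.71
  ext [311.6 236.9  49.   29.5] 0.97
  ext [227.6 240.   52.7  31.6] 0.93
  ext [319.1 184.7  39.7  28.5] 0.86
  ext [264.4 200.7  46.2  23.4] 0.61
dish [263.4 209.4] 0.4
small_lid [207.1 285.7] 0.96
  ext [207.8 287.   47.5  34.2] 0.91
top [ 0.2856 -0.0502  0.9747] [ 0.2107 -0.0092 -0.9775]
lid_lug [426.8 161.3] 0.83
lid_lug [406.8 260. ] 0.79
lid_lug [226.4 156.7] 0.67
lid_lug [285.7 253.2] 0.65
  ext [389.8 255.9  55.3  53.9] 0.79
  ext [303.6 241.8  53.5  55.9] 0.78
  ext [246.  171.1  58.4  58.9] 0.68
  ext [323.3 155.9  57.8  54.2] 0.65
lid [244.9 169.7] 0.75
lid [387.4 256.3] 0.73
lid [408.5 179.9] 0.71
lid [322.4 154.6] 0.62
  ext [410.9 177.6  55.3  52.1] 0.96
  ext [306.9 241.1  58.   55.5] 0.96
  ext [388.7 256.1  59.2  56.1] 0.89
  ext [245.6 168.2  55.5  52.5] 0.88
small_lid [167.9 211.3] 0.81
  ext [170.9 216.1  39.9  43.4] 0.72
  ext [328.  155.2  55.3  51.5] 0.72
0.9
```

Run:
```python
import cv2
a=cv2.imread("pics/scene0.png");b=cv2.imread("pics/top0.png")
cv2.imwrite("pics/s1.png",cv2.resize(a[140:340,140:440],None,fx=2.6,fy=2.6,interpolation=cv2.INTER_CUBIC))
cv2.imwrite("pics/t1.png",cv2.resize(b[100:320,130:470],None,fx=2.3,fy=2.3,interpolation=cv2.INTER_CUBIC))
```

```text
(no output)
```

View pics/s1.png

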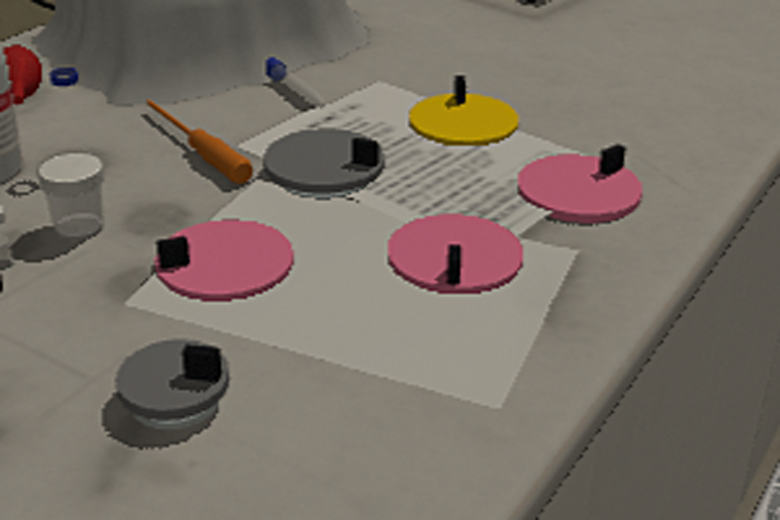

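View pics/t1.png

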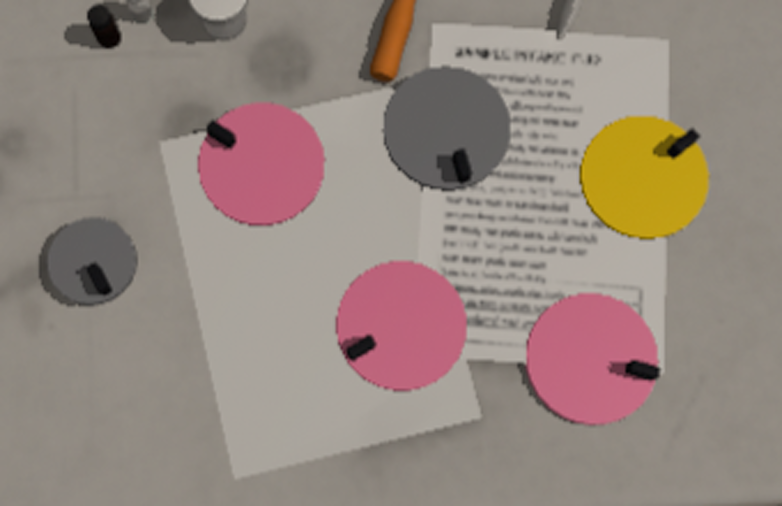

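Candidates for the lid: grey large (scene 264,201 / top 324,155), pink ×3 (scene 227,240; 315,237; 363,212), yellow (318,184), grey small (scene 206,285 / top 169,213). The description says grey and larger, so the meant one is at scene (264,201) / top (324,155). Its lug is at scene (280,198) / top (330,172).

Run:
```python
from h import *
np.set_printoptions(precision=4,suppress=True)
P={}
for c,l,g in(("scene",(264,201),(280,198)),("top",(324,155),(330,171))):
    im,d=camera(c)
    near=lambda r,k,q:np.hypot(r[k][0]-q[0],r[k][1]-q[1])<9
    for r in finder.trace("lid",c):
        if near(r,"extent",l): print(c,"trace",r["extent"],r["p"],r["pixels"].sum()); 
    for n,q in(("lid",l),("lid_lug",g)):
        for r in finder.tip_of(n,c):
            if near(r,"at",q): print(c,n,r["at"],r["p"])
    # black lug blob
    x,y=g;m=np.zeros(im.shape[:2],np.uint8);s=(im.max(2)<45);m[y-14:y+14,x-14:x+14]=s[y-14:y+14,x-14:x+14]
    n,lab,st,ce=cv2.connectedComponentsWithStats(m);k=1+np.argmax(st[1:,4]);print("lug",st[k],ce[k])
    P[c]=ce[k]
    vv,uu=np.where(lab==k);pts=np.array([at_d(c,(u,v),d[v,u]) for u,v in zip(uu,vv)]);print("lugpts",pts.min(0),np.median(pts,0),pts.max(0))
    # grey lid plate: depth points with height 0.018-0.03 around
    vv,uu=np.mgrid[l[1]-40:l[1]+40,l[0]-40:l[0]+40].reshape(2,-1)
    pts=np.array([at_d(c,(u,v),d[v,u]) for u,v in zip(uu,vv)])
    col=im[vv,uu].astype(int);print("lidcol",im[l[1],l[0]],"h centre",at_d(c,l,d[l[1],l[0]]))
    ok=(abs(pts[:,2]-.023)<.005)&(np.ptp(col,axis=1)<25)&(col.max(1)<115)
    mm=np.zeros(im.shape[:2],np.uint8);mm[vv[ok],uu[ok]]=1
    n,lab,st,ce=cv2.connectedComponentsWithStats(mm);k=1+np.argmax(st[1:,4])
    v2,u2=np.where(lab==k);q=np.array([at_d(c,(u,v),d[v,u]) for u,v in zip(u2,v2)])
    (cx,cy),rad=cv2.minEnclosingCircle(q[:,:2].astype(np.float32));print("lid fit",cx,cy,rad,np.median(q[:,2]),len(q))
    cv2.imwrite(f"pics/{c}z.png",cv2.resize(im[l[1]-30:l[1]+30,l[0]-35:l[0]+35],None,fx=5.6,fy=8*.7,interpolation=cv2.INTER_CUBIC))
print("tri",tri("scene",P["scene"],"top",P["top"]))
cv2.imwrite("pics/z.png",np.hstack([cv2.imread("pics/scenez.png"),cv2.imread("pics/topz.png")]))
```

```text
scene trace [264.3, 203.2, 50.2, 25.2] 0.65 939
scene lid [261.3, 201.9] 0.92
scene lid_lug [279.9, 197.9] 0.62
lug [272 193  14  13 114] [279.7456 199.0702]
lugpts [ 0.5469 -0.1742  0.0218] [ 0.5575 -0.1629  0.0342] [ 0.5729 -0.1501  0.0472]Traceback (most recent call last):
  File "<stdin>", line 19, in <module>
  File "h.py", line 9, in at_d
    o,d=ray(cam,px);return o+d*dep
        ~~~^^^^^^^^
  File "h.py", line 4, in ray
    m=camera_model(cam);K=np.array(m["camera_matrix"]);R=np.array(m["orientation"]);o=np.array(m["origin"])
ValueError: time passes only in moves, steps and waits
```

```bash
cat > h.py <<'E'
import numpy as np, cv2
from functools import lru_cache
from cell import manip, planner, camera, camera_model, order, finder
@lru_cache
def model(c):
    m=camera_model(c);return np.linalg.inv(m["camera_matrix"]),np.array(m["orientation"]),np.array(m["origin"])
def ray(cam,px):
    Ki,R,o=model(cam);return o,R@Ki@np.array([px[0],px[1],1.])
def at_d(cam,px,dep):
    o,d=ray(cam,px);return o+d*dep
def tri(a,pa,b,pb):
    o1,d1=ray(a,pa);o2,d2=ray(b,pb)
    s=np.linalg.lstsq(np.c_[d1,-d2],o2-o1,rcond=None)[0]
    p,q=o1+s[0]*d1,o2+s[1]*d2
    return (p+q)/2,np.linalg.norm(p-q)
def measure(c,l,g,zl=.023):
    im,d=camera(c)
    x,y=g;m=np.zeros(im.shape[:2],np.uint8);m[y-14:y+14,x-14:x+14]=im[y-14:y+14,x-14:x+14].max(2)<45
    n,lab,st,ce=cv2.connectedComponentsWithStats(m);k=1+np.argmax(st[1:,4]);pl=ce[k]
    pts=np.array([at_d(c,(u,v),d[v,u]) for v,u in np.argwhere(lab==k)])
    t=pts[pts[:,2]>zl+.008];tip=t[t[:,2]>t[:,2].max()-.006]
    print(c,"lug px",pl,"upper pts med",np.median(t,0),"top face",tip[:,:2].mean(0),tip[:,2].max(),len(tip))
    vv,uu=np.mgrid[l[1]-40:l[1]+40,l[0]-40:l[0]+40].reshape(2,-1)
    pts=np.array([at_d(c,(u,v),d[v,u]) for u,v in zip(uu,vv)]);col=im[vv,uu].astype(int)
    ok=(abs(pts[:,2]-zl)<.006)&(np.ptp(col,axis=1)<25)&(col.max(1)<115)
    mm=np.zeros(im.shape[:2],np.uint8);mm[vv[ok],uu[ok]]=1
    n,lab,st,ce=cv2.connectedComponentsWithStats(mm);k=1+np.argmax(st[1:,4])
    q=np.array([at_d(c,(u,v),d[v,u]) for v,u in np.argwhere(lab==k)])
    print("  lid circle",cv2.minEnclosingCircle(q[:,:2].astype(np.float32)),"z",np.median(q[:,2]),len(q))
    return im,pl
E
python3 - <<'E'
from h import *
np.set_printoptions(precision=4,suppress=True)
P={};I=[]
for c,l,g in(("scene",(264,201),(280,198)),("top",(324,155),(330,171))):
    im,P[c]=measure(c,l,g)
    I.append(cv2.resize(im[l[1]-30:l[1]+30,l[0]-35:l[0]+35],None,fx=5.6,fy=5.6,interpolation=cv2.INTER_CUBIC))
    for n,q in(("lid",l),("lid_lug",g)):
        for r in finder.tip_of(n,c):
            if np.hypot(*(np.array(r["at"])-q))<9: print(c,n,r["at"],r["p"]); P[n+c]=r["at"]
cv2.imwrite("pics/z.png",np.hstack(I))
print("tri blob",tri("scene",P["scene"],"top",P["top"]))
for n in("lid","lid_lug"):
    if n+"scene" in P and n+"top" in P: print(n,tri("scene",P[n+"scene"],"top",P[n+"top"]))
print(manip.read_t())
E
```

```text
scene lug px [279.8214 198.9911] upper pts med [ 0.557  -0.1637  0.0407] top face [0.0782 0.5497] 0.48528375424546805 1
  lid circle ((0.6004743576049805, -0.15924200415611267), 0.0575612336397171) z 0.02342630596162948 820
scene lid [261.7, 203.1] 0.9
scene lid_lug [281.5, 196.1] 0.66
top lug px [329.9647 171.8706] upper pts med [ 0.5562 -0.1668  0.0446] top face [ 0.2856 -0.0502] 0.9746905139212265 1
  lid circle ((0.5966802835464478, -0.15885718166828156), 0.054934967309236526) z 0.023374461945414482 2210
top lid_lug [327.8, 171.5] 0.61
tri blob (array([ 0.5595, -0.167 ,  0.0322]), np.float64(0.0014639923668332445))
lid_lug (array([ 0.5549, -0.1626,  0.0435]), np.float64(0.0035761884464475795))
1.4
```

View pics/z.png

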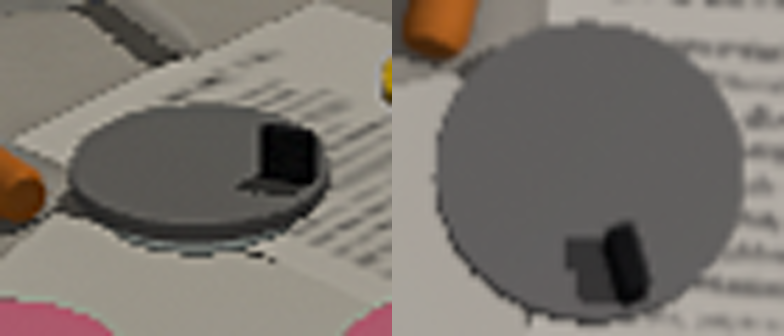

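The enlarged crop confirms it: a large grey lid on a glass dish, with the black fin at its near edge. Lid centre ≈ (0.597, -0.159), lug ≈ (0.557, -0.167), and plate top z ≈ 0.0234. Moving now.

```bash
cat >> h.py <<'E'
from scipy.spatial.transform import Rotation as Rot
LUG=np.array([.557,-.167]);CEN=np.array([.597,-.159])
u=(LUG-CEN)/np.linalg.norm(LUG-CEN);U=np.array([*u,0])
def R0(s):
    y=s*np.array([-u[1],u[0],0]);z=np.array([0,0,-1.]);return np.c_[np.cross(y,z),y,z]
E
python3 - <<'E'
from h import *
np.set_printoptions(precision=4,suppress=True)
for s in(1,-1):
    q=planner.ik([*LUG,.25],R0(s));print(s,q)
s=min((1,-1),key=lambda s:(lambda q:9 if q is None else abs(q[6]))(planner.ik([*LUG,.1],R0(s))))
open("s.txt","w").write(str(s));print(s,manip.nose_length)
manip.move_to(np.array([*LUG,.25]),R0(s))
print(manip.movel(np.array([*LUG,.085])))
print(manip.read_ee_pos(),manip.read_t(),manip.read_wrist_force())
im,d=camera("scene");cv2.imwrite("pics/a.png",cv2.resize(im[120:280,170:390],None,fx=3.5,fy=3.5,interpolation=cv2.INTER_CUBIC))
E
```

```text
1 [-0.5059  0.7616  1.1629  1.7535 -0.7634  1.1585 -0.4806]
-1 [-0.1563  0.497   0.495   1.738  -0.2769  0.9765  2.2128]
1 0.019
False
[ 0.5574 -0.1672  0.0858] 5.6833 [0.5697 0.1661 0.4128]
```

View pics/a.png

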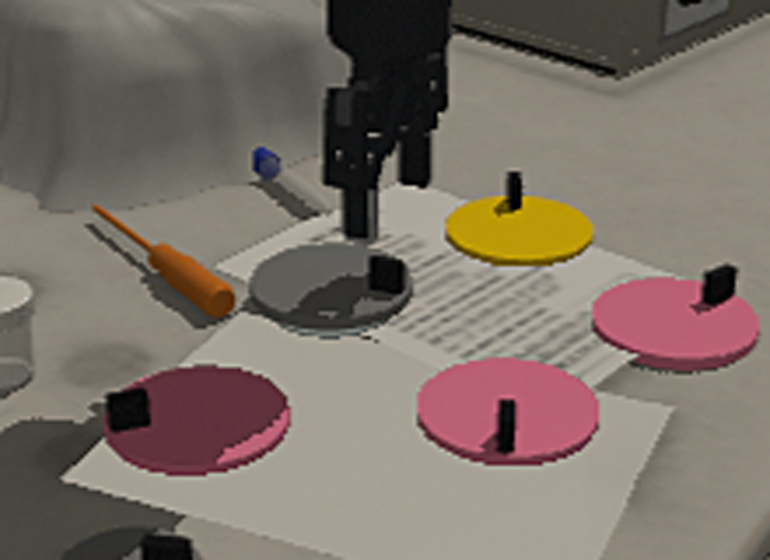

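The fingertips (crop 358,235 and 415,185) straddle the vertical line over the lug (385,272), so I'll descend and pinch.

Run:
```python
from h import *
np.set_printoptions(precision=4,suppress=True)
print(manip.movel(np.array([*LUG,.0455]),velocity=.05,max_force=8),manip.read_ee_pos())
manip.set_gripper(.03);print(manip.read_wrist_force(),manip.read_finger_gap())
manip.set_gripper(0.0)
print(manip.read_ee_pos(),manip.read_finger_gap(),manip.read_grasp_force(),manip.read_wrist_force(),manip.read_torque(),manip.read_t())
im,d=camera("scene");cv2.imwrite("pics/b.png",cv2.resize(im[150:250,210:350],None,fx=5,fy=5,interpolation=cv2.INTER_CUBIC))
```

```text
False [ 0.5571 -0.1671  0.0457]
[0.1465 0.3479 0.1915] 0.029923019486890693
[ 0.5571 -0.1671  0.0457] 0.008712311284797313 58.93760561943054 [-0.1141  0.9578  4.6086] [ 0.0692  0.1365 -0.0227] 7.5583
```

View pics/b.png

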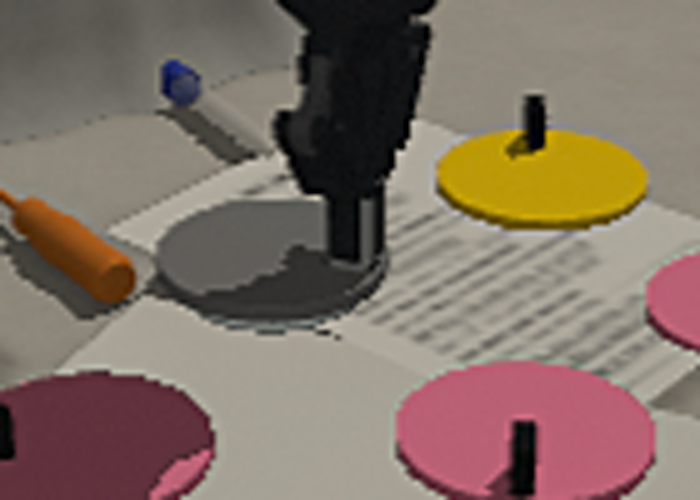

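The lug is gripped: gap 8.7 mm, 59 N, and the lid is still flat. Next I'll tilt about the far rim.

```bash
cat >> h.py <<'E'
H=np.array([*(CEN-.045*u),.0203]);AX=np.cross(U,[0,0,1.])
def tilt(th,p0,Ra,lift=.001,v=.03):
    r=Rot.from_rotvec(AX*th).as_matrix()
    return manip.movel(H+r@(p0-H)+[0,0,lift],r@Ra,velocity=v)
E
python3 - <<'E'
from h import *
np.set_printoptions(precision=4,suppress=True)
p0=np.array(manip.read_ee_pos());Ra=np.array(manip.read_tcp_rot())
np.savez("p.npz",p0=p0,Ra=Ra)
for th in np.linspace(0,.27,6)[1:]:
    tilt(th,p0,Ra);print(round(th,3),manip.read_wrist_force(),manip.read_finger_gap())
print(manip.read_ee_pos(),manip.read_t())
im,d=camera("scene");cv2.imwrite("pics/c.png",cv2.resize(im[140:250,200:360],None,fx=5,fy=5,interpolation=cv2.INTER_CUBIC))
E
```

```text
0.054 [-0.5411  0.0325 -1.425 ] 0.008406138619273145
0.108 [-0.4017  0.0913 -1.6108] 0.008457058989255412
0.162 [ 0.6723  0.7663 -0.3901] 0.008557362390446596
0.216 [ 0.1436  0.4987 -0.2259] 0.008523291831738803
0.27 [-0.0289 -0.4252 -0.8114] 0.008777759715117529
[ 0.5666 -0.1653  0.0683] 9.1917
```

View pics/c.png

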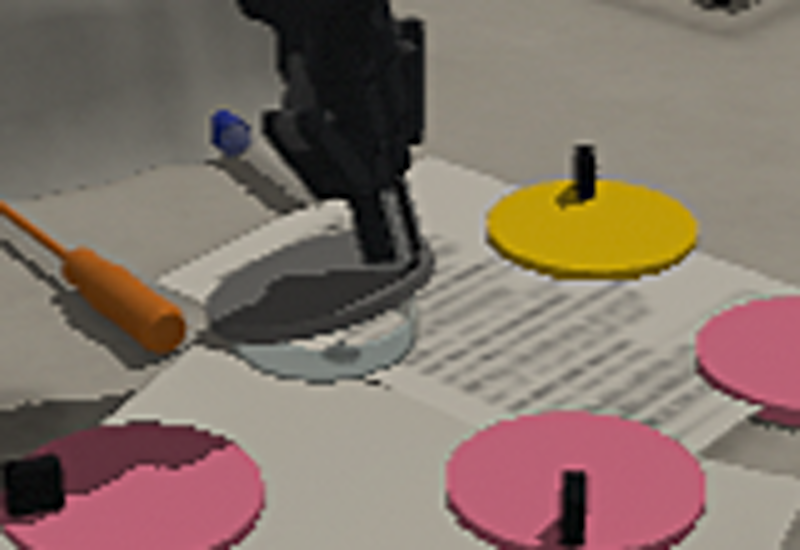

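The lid stands open about 15°. Its far edge (crop ~215,335) is on the rim and the dish is in place. Hold two seconds, lower, release.

Run:
```python
from h import *
np.set_printoptions(precision=4,suppress=True)
z=np.load("p.npz");p0,Ra=z["p0"],z["Ra"]
manip.sleep(2.0)
for th in np.linspace(.27,0,6)[1:]: tilt(th,p0,Ra)
print(manip.read_wrist_force())
tilt(0,p0,Ra,lift=.0,v=.01);print(manip.read_wrist_force(),manip.read_ee_pos(),p0)
manip.set_gripper(.03);manip.set_gripper(.085)
manip.movel(p0+[0,0,.1],velocity=.08)
manip.movel(p0+[0,0,.2]);manip.move_to(np.array([.40,.25,.25]),Ra)
print(manip.read_t(),manip.read_wrist_force())
measure("top",(324,155),(330,171))
im,_=measure("scene",(264,201),(280,198))
cv2.imwrite("pics/d.png",cv2.resize(im[140:250,200:360],None,fx=5,fy=5,interpolation=cv2.INTER_CUBIC))
```

```text
[ 0.266   0.4693 -0.4524]
[0.2668 0.567  1.1916] [ 0.5575 -0.167   0.0457] [ 0.5571 -0.1671  0.0457]
17.8083 [ 1.1377 -0.0338 -0.6247]
top lug px [329.4578 171.8313] upper pts med [ 0.557  -0.1656  0.044 ] top face [ 0.558  -0.1662] 0.0487485996093322 50
  lid circle ((0.5978080630302429, -0.15804606676101685), 0.055119119584560394) z 0.023252271525834478 2210
scene lug px [279.49 198.4 ] upper pts med [ 0.5579 -0.162   0.0392] top face [ 0.559  -0.1634] 0.047215374225044016 31
  lid circle ((0.5987645983695984, -0.1573597937822342), 0.05580868944525719) z 0.02340135617994865 812
```

View pics/d.png

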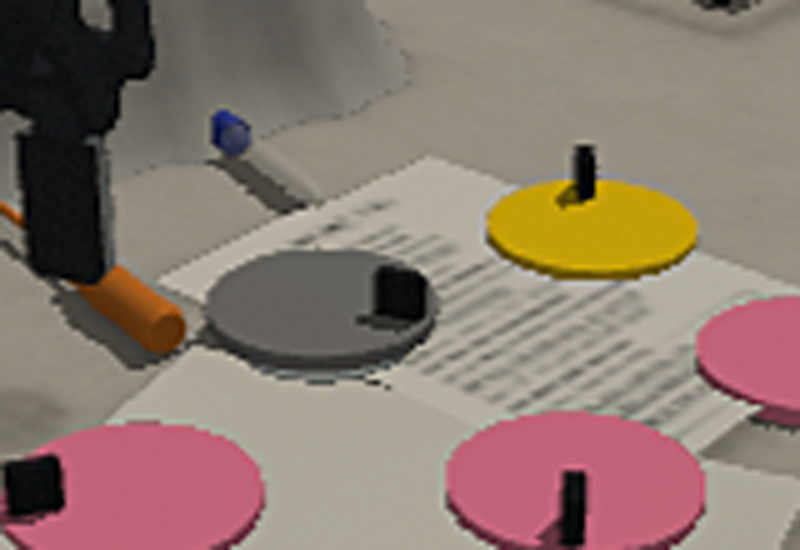

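The lid is flat again at plate height 0.0233, and it moved by about 1 mm. The gripper is clear, so I'm handing in.

```bash
python3 -c "
from cell import order,manip
manip.sleep(.5);print(order.hand_in())"
```

```text
the job is handed in; nothing more can be done
None
```

The larger dish's lid was tilted open about 15° on its far edge for just over two seconds, then lowered flat to within about 1–2 mm of its starting position and released; the job is handed in, and no verdict was returned.

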